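# Nest the washed mixing pots

## Robot

A 6-joint arm with a two-finger parallel gripper is mounted at the origin on the work surface. World frame = base frame: x ahead of the robot, y to its left, z up, the work surface at z = 0. Lengths are in m, angles in rad, forces in N, time in s.
With the tool pointing down it reaches from about 0.25 to 0.85 m from the base axis. Payload 12.5 kg.
Tool frame: the origin (TCP) lies at the very end of the fingers, on their centre line; the grasp point (between the pads) lies 19 mm behind it; z points along the fingers, y is the line along which they close (so a half turn about z gives the same grasp; the last joint's range is limited). The gripper opens to 93 mm and grips with 3 to 60 N. Pads are 15 mm wide; open, the fingers measure 128 mm over their backs; the gripper's body (75 mm by 188 mm) begins 65 mm behind the grasp point.
Start: joints at [1.169, 0.351, 1.652, -0, 1.139, -0.085], TCP at [0.171, 0.523, 0.219] pointing down, gripper open.
Joint ranges: [-2.75, 2.75], [-0.79, 2.1], [0.01, 2.65], [-1.57, 4.71], [0.07, 3.14], [-2.87, 2.87]. Speed limits (rad/s): [2.22, 2.22, 2.79, 3.14, 3.14, 3.14].

## Interface

Orientations are given as [roll, pitch, yaw] about the fixed x, y, z axes, in that order (R = Rz(yaw) Ry(pitch) Rx(roll)).
In Python, from plant import * gives the robot as it stands.
- The arm moves only by the shell command python3 -m jog 'ROWS' [OPENING] [FORCE]. ROWS is JSON, a list of rows, each an object of numbers: "x", "y", "z": the shift along the tool's x, y, z in mm; "rx", "ry", "rz": the turn, a rotation vector about the tool's x, y, z in rad. In form: [{"x": .., "y": .., "z": .., "rx": .., "ry": .., "rz": ..}, ...]. A call has 1 to 20 rows; each row shifts and turns the commanded pose from where the row before left it, along the tool's axes as they then stand; what a row does not reach is not made up. A row lasts 1/12 s, in which the tool goes at most 41.7 mm and 7.16 degrees, less where a joint would pass 70% of its speed; a pose out of reach is approached as far as the arm can. A call is refused whole if a number of a shift passes 41.7 or a number of a turn 0.125, either way. A call with a gripper value outside its range is refused whole. OPENING is the closure, from -1 (fully open) to 1 (shut), set as the call begins (- or left out, the last holds). The fingers move at their own pace and stop on an object; FORCE is the grip in N (left out, the last holds). Time passes only in rows, so rows that do not move let the fingers close. It gives the time, the measured TCP pose, the force, the opening and the grip force at its end, in the units of the state.
- state(): the state, without advancing time (a new reading comes with each control period).
- get_image(name): name is "side" or "top" or "wrist"; returns the picture (400x640x3 uint8, red, green, blue); there is no depth.
- get_calibration(name): a dict with "camera_matrix" (3x3 intrinsics, pixels), "xyz" and "rotation" of the camera in the world; the wrist camera has in their place "mount" (4x4, takes a point from camera to tool coordinates, whose origin is the TCP and whose axes are the flange's). Camera axes: x right, y up, looking along -z (the intrinsics and any distortion apply to the point x, -y, -z); pixel columns grow to the right and rows downward; lengths in m; the calibration is good to about 2 mm. The wrist camera is an equidistant fisheye: a pixel r from the principal point sees the ray r / f radians off the axis. A picture is of the moment at which its call begins: read the wrist's pose just before it. get_calibration takes no time and is no camera call.
- close_job(): hands the job in; it is judged then, once.
The state is a dict: "time_s": time; "q": joint angles; "dq": joint speeds; "joint_efforts": joint torques, N m; "tcp_pos": TCP position; "eef_rot": TCP orientation; "wrist_force": force on the tool from outside, world axes, zero at the start; "torque": the same for the moment, N m; "width": opening from 0.0 (shut) to 1.0 (fully open); "finger_force": force on a finger pad.
Only numpy, scipy, OpenCV 4.12 (cv2) and the standard library are available. Lean on these libraries where they do the work, as an engineer would, in place of code of your own. Each camera call takes 0.05 s, during which the arm holds its last target. There are 200 camera calls.

## Task

The washed mixing pots are scattered upside down over the bench: tidy them into two nests, still upside down. On the middle of the round pail lid, set the smallest round pot, then the middle-sized one over it, then the largest over both; on the middle of the square sample board, set the smaller square tub and then the larger one over it. Lower each one until it stands fully down instead of dropping it, and leave the bottle, the mug and the brush where they are.

Things in the scene. Friction and masses are not known exactly. Their poses are not given: they have to be found in the camera images.
- pot_s_mid (a point): The smallest round mixing pot, white plastic, loose, standing upside down: mouth on the table, closed base on top. 70 mm high, outside diameter 48 mm at the mouth (bottom), tapering evenly to 38 mm at the closed top; wall 3 mm, base 4 mm thick, so hollow 66 mm deep with a mouth 42 mm wide inside. Point: its centre, on its axis, 35 mm above its mouth edge; z points up, the turn about z means nothing.
- pot_m_mid (a point): The middle-sized round mixing pot, white plastic, loose, standing upside down: mouth on the table, closed base on top. 80 mm high, outside diameter 62 mm at the mouth (bottom), tapering evenly to 50 mm at the closed top; wall 3 mm, base 4 mm thick, so hollow 76 mm deep with a mouth 56 mm wide inside. Fits loosely over the smallest round pot. Point: its centre, on its axis, 40 mm above its mouth edge; z points up, the turn about z means nothing.
- pot_l_mid (a point): The largest round mixing pot, white plastic, loose, standing upside down: mouth on the table, closed base on top. 90 mm high, outside diameter 76 mm at the mouth (bottom), tapering evenly to 64 mm at the closed top; wall 3 mm, base 4 mm thick, so hollow 86 mm deep with a mouth 70 mm wide inside. Fits loosely over the middle-sized round pot. Point: its centre, on its axis, 45 mm above its mouth edge; z points up, the turn about z means nothing.
- tub_s_mid (a point): The smaller square tub, white plastic, loose, standing upside down: mouth on the table, closed base on top. 65 mm high, straight walls 42 mm wide outside (wall 3 mm, so 36 mm inside; base 4 mm thick, hollow 61 mm deep), with a lip 48 mm wide and 6 mm high around the mouth at the bottom. Point: its centre, 32.5 mm above its mouth edge; z up, x and y square to its flat sides.
- tub_l_mid (a point): The larger square tub, white plastic, loose, standing upside down: mouth on the table, closed base on top. 85 mm high, straight walls 66 mm wide outside (wall 3 mm, so 60 mm inside; base 4 mm thick, hollow 81 mm deep), with a lip 74 mm wide and 6 mm high around the mouth at the bottom. Fits loosely over the smaller tub when their sides are turned parallel. Point: its centre, 42.5 mm above its mouth edge; z up, x and y square to its flat sides.
- lid: Round pail lid lying flat, fixed: grey plastic disc 120 mm across, 6 mm thick, with a flush round white field 92 mm across on top. Origin: centre of its underside, on the table; its top is 6 mm higher.
- board: Small square sample board lying flat, fixed: 115 by 115 mm, 9 mm thick, grey face with a pale wooden edge. Origin: centre of its underside, on the table; its top is 9 mm higher; x and y along its edges.
- bottle: Bystander: clear plastic water bottle, blue cap, 64 mm across, 160 mm high, standing loose to the robot's left. Origin: centre of its underside.
- mug: Bystander: white mug, dark inside, 80 mm across, 90 mm high, handle to its +y, standing loose to the robot's right. Origin: centre of its underside.
- brush: Bystander: brush lying loose on the table beyond the work, along its own x. Origin: underside, near its middle.
Things that resemble listed ones, but are neither listed nor needed, are in the scene too. What is shaped like the part that bears pot_s_mid but purple is not meant.

How it is judged:
At the end, for the whole second after the job is handed in: The pots stand nested upside down on the lid, the tubs on the board: each centre within 20 mm of its middle, mouth edge down on it (height within 4 mm), upright within 0.08 rad, at rest (under 0.02 m/s); each cover centred on the one beneath within 12 mm (horizontal distance between each of pot_s_mid, pot_m_mid, pot_l_mid and lid below 0.02 m and z of pot_s_mid in the frame of lid between 0.037 and 0.045 m and angle between each of pot_s_mid, pot_m_mid, pot_l_mid, tub_s_mid, tub_l_mid's own z axis and vertical below 0.08 rad and linear speed of each of pot_s, pot_m, pot_l, tub_s, tub_l below 0.02 m/s and z of pot_m_mid in the frame of lid between 0.042 and 0.05 m and z of pot_l_mid in the frame of lid between 0.047 and 0.055 m and horizontal distance between each of tub_s_mid, tub_l_mid and board below 0.02 m and z of tub_s_mid in the frame of board between 0.0375 and 0.0455 m and z of tub_l_mid in the frame of board between 0.0475 and 0.0555 m and horizontal distance between pot_m_mid and pot_s_mid below 0.012 m and horizontal distance between pot_l_mid and pot_m_mid below 0.012 m and horizontal distance between tub_l_mid and tub_s_mid below 0.012 m); the robot touches nothing.
It fails at once if the water bottle is moved by more than 20 mm (distance of bottle from where it was at the start of the episode above 0.02 m).
It fails at once if the mug is moved by more than 20 mm (distance of mug from where it was at the start of the episode above 0.02 m).
It fails at once if the brush is moved by more than 20 mm (distance of brush from where it was at the start of the episode above 0.02 m).
It fails at once if a pot or tub is dropped or flung (faster than 0.7 m/s while the fingers do not hold it) ((linear speed of pot_s above 0.7 m/s and contact force between the fingers and pot_s below 0.05 N) or (linear speed of pot_m above 0.7 m/s and contact force between the fingers and pot_m below 0.05 N) or (linear speed of pot_l above 0.7 m/s and contact force between the fingers and pot_l below 0.05 N) or (linear speed of tub_s above 0.7 m/s and contact force between the fingers and tub_s below 0.05 N) or (linear speed of tub_l above 0.7 m/s and contact force between the fingers and tub_l below 0.05 N)).
It also fails if it takes over 125 s, if anything falls off the work surface, if the arm or the gripper's body presses on something with over 40 N, if the wrist force passes 120 N, or if a joint passes its speed limit or range.

## Working session

There is one attempt and no reset: what is moved stays moved. The work goes in short steps, Python scripts to look and compute and a shell command to move; the robot and the scene stay as the last step left them, time stands still between calls to the robot, and variables do not carry over. Pictures are saved under pics/ and viewed, at most 14 in all, crops included, and the job is handed in when it is done.

```bash
ls; mkdir -p pics
python3 - <<'E'
from plant import *
import cv2
for n in ["top","side"]:
    cv2.imwrite(f"pics/{n}0.png",cv2.cvtColor(get_image(n),cv2.COLOR_RGB2BGR)); print(n,get_calibration(n))
print(get_calibration("wrist")); print(state())
E
```

```text
pics
top {'camera_matrix': array([[411.71318704,   0.        , 314.17608122],
       [  0.        , 411.71318704, 205.79583345],
       [  0.        ,   0.        ,   1.        ]]), 'xyz': array([ 0.42414971, -0.02445679,  1.24788963]), 'rotation': array([ 0.17337953, -0.00603158, -1.57294006])}
side {'camera_matrix': array([[376.58173883,   0.        , 318.57015315],
       [  0.        , 376.58173883, 199.73593306],
       [  0.        ,   0.        ,   1.        ]]), 'xyz': array([ 0.37041459, -0.98128449,  0.64944275]), 'rotation': array([ 1.03923607, -0.00303707, -0.26451238])}
{'camera_matrix': array([[309.70691629,   0.        , 321.09808936],
       [  0.        , 309.70691629, 198.09355872],
       [  0.        ,   0.        ,   1.        ]]), 'mount': array([[-8.70933625e-06,  9.69257793e-01,  2.46047417e-01,
         6.85429701e-02],
       [ 9.99999969e-01, -5.25059661e-05,  2.42234418e-04,
        -4.14123564e-04],
       [ 2.47706555e-04,  2.46047411e-01, -9.69257762e-01,
        -1.67056172e-01],
       [ 0.00000000e+00,  0.00000000e+00,  0.00000000e+00,
         1.00000000e+00]])}
{'time_s': 0.1, 'q': array([ 1.16939983e+00,  3.51186623e-01,  1.65231173e+00, -9.73031943e-06,
        1.13910100e+00, -8.45941527e-02]), 'dq': array([-0.00025334,  0.00011741, -0.00190597,  0.00146366,  0.00435096,
        0.00094178]), 'joint_efforts': array([ 1.50193762e-03, -4.98023701e+01, -2.85704345e+01,  7.00400141e-02,
        2.38491094e-02, -4.83047825e-05]), 'tcp_pos': array([0.1712033 , 0.52237206, 0.21817131]), 'eef_rot': array([-3.14058881e+00, -7.62571674e-05,  2.82479435e+00]), 'wrist_force': array([0.56149466, 0.01882665, 0.90605979]), 'torque': array([ 0.03457859,  0.01776779, -0.02894677]), 'finger_force': 0.0, 'width': 1.0006646862838353}
```

View pics/top0.png

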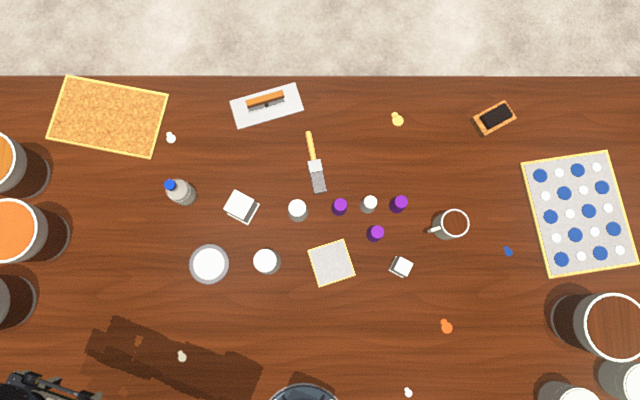

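View pics/side0.png

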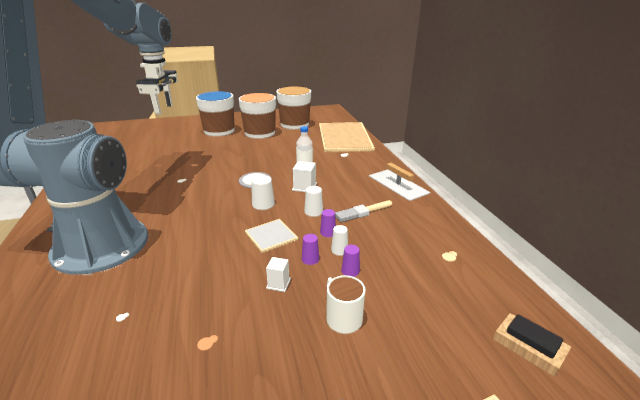

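The top view shows:
- **Round white pots:** (265,261), (297,210) and (370,203). The purple cups at (340,206), (400,203) and (376,232) are decoys, so the smallest pot is the white one at (370,203).
- **Tubs:** (241,207) large and (402,266) small.
- **Targets:** lid at (209,264), board at (331,262).

I'll confirm in an enlarged crop.

Run:
```python
import cv2
a=cv2.imread("pics/top0.png")[180:300,180:430]
cv2.imwrite("pics/c1.png",cv2.resize(a,None,fx=3.2,fy=3.2,interpolation=cv2.INTER_CUBIC))
```

```text
(no output)
```

View pics/c1.png

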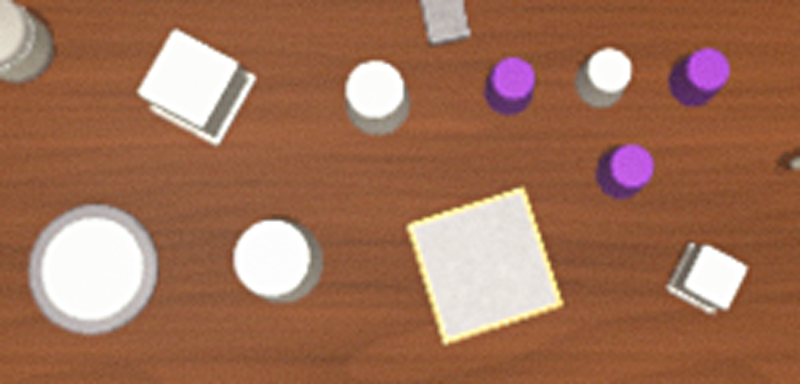

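The crop confirms it: the small white pot top is at crop (609,71), next to three purple look-alikes. The mid pot is at (375,90), large pot (272,259), large tub (189,80), small tub (716,277), lid (93,269) and board centre (485,265).

```bash
cat > h.py <<'E'
from plant import *
import numpy as np, cv2, json, sys
from scipy.spatial.transform import Rotation as R
def ray(n,px,z):
    c=get_calibration(n);K=c["camera_matrix"]
    d=np.array([(px[0]-K[0,2])/K[0,0],-(px[1]-K[1,2])/K[1,1],-1])
    d=R.from_euler('xyz',c["rotation"]).apply(d);o=c["xyz"]
    return (o+d*(z-o[2])/d[2])[:2]
def go(x,y,z,yaw=None):
    s=state();p=s["tcp_pos"];y0=s["eef_rot"][2]
    if yaw is None: yaw=y0
    dy=(yaw-y0+np.pi/2)%np.pi-np.pi/2   # half turn equivalent
    q6=s["q"][5]
    yw=y0+dy
    c,sn=np.cos(yw),np.sin(yw);dx=np.array([x,y,z])-p
    t=[c*dx[0]+sn*dx[1], sn*dx[0]-c*dx[1], -dx[2]]
    print("go: rz %.3f then xyz mm %s  (now %s yaw %.3f q6 %.2f t %.1f)"%(-dy,np.round(np.array(t)*1e3,1),np.round(p*1e3),y0,q6,s["time_s"]))
E
python3 - <<'E'
from h import *
f=lambda p,z: ray("top",(p[0]/3.2+180,p[1]/3.2+180),z)
for n,p,z in [("pot_s",(609,71),.07),("pot_m",(375,90),.08),("pot_l",(272,259),.09),("tub_s",(717,277),.065),("tub_l",(189,80),.085),("lid",(93,269),.006),("board",(485,265),.009),
 ("pur1",(512,79),.07),("pur2",(707,70),.07),("pur3",(632,165),.07)]: print(n,np.round(f(p,z),4))
print("bottle",ray("top",(170,184),.16),"mug",ray("top",(455,223),.09),"brush",ray("top",(319,190),.01),ray("top",(308,133),.01))
e=lambda a,b,z:np.round(np.arctan2(*(f(b,z)-f(a,z))[::-1]),3)
print("tub_l",e((177,29),(240,67),.085),e((138,90),(177,29),.085),e((138,90),(202,130),.085))
print("tub_s",e((708,243),(748,268),.065),e((686,282),(727,311),.065),e((727,311),(748,268),.065))
print("board",e((408,225),(524,188),.009),e((445,343),(562,304),.009),e((524,188),(562,304),.009))
E
```

```text
pot_s [ 0.6409 -0.1955]
pot_m [0.6219 0.0169]
pot_l [0.471  0.1056]
tub_s [ 0.4554 -0.2876]
tub_l [0.6304 0.1833]
lid [0.4655 0.2816]
board [ 0.4684 -0.0839]
pur1 [ 0.6336 -0.1071]
pur2 [ 0.6418 -0.2848]
pur3 [ 0.555  -0.2139]
bottle [0.67487883 0.35799735] mug [ 0.57688323 -0.43177127] brush [ 0.69020776 -0.04731969] [ 0.87373762 -0.01343364]
tub_l -2.116 -0.536 -2.127
tub_s -2.138 -2.194 -0.494
board -1.265 -1.257 -2.839
```

```bash
python3 -c "
from h import *
go(.641,-.1955,.15,.89)"
```

```text
go: rz -1.207 then xyz mm [ 262.1 -816.9   68.2]  (now [171. 522. 218.] yaw 2.825 q6 -0.08 t 0.1)
```

```bash
cat > /tmp/p.py <<'E'
s=open('h.py').read()
s=s.replace("    q6=s[\"q\"][5]\n","    q6=s[\"q\"][5]\n    while np.arctan2(y,x)+np.pi/2-(y0+dy)<-1.6: dy-=np.pi\n    while np.arctan2(y,x)+np.pi/2-(y0+dy)>1.6: dy+=np.pi\n")
open('h.py','w').write(s)
E
python3 /tmp/p.py
python3 -m jog '[{"rz":0.121},{"rz":0.121},{"rz":0.121},{"rz":0.121},{"rz":0.121},{"rz":0.121},{"rz":0.121},{"rz":0.121},{"rz":0.121},{"rz":0.121},{"rz":0.121},{"rz":0.121},{"rz":0.121},{"rz":0.121},{"rz":0.121},{"rz":0.121}]' -1 20
python3 -m jog '[{"x":-11,"y":34},{"x":-11,"y":34},{"x":-11,"y":34},{"x":-11,"y":34},{"x":-11,"y":34},{"x":-11,"y":34},{"x":-11,"y":34},{"x":-11,"y":34},{"x":-11,"y":34},{"x":-11,"y":34},{"x":-11,"y":34},{"x":-11,"y":34}]'
python3 -m jog '[{"x":-11,"y":34,"z":5},{"x":-11,"y":34,"z":5},{"x":-11,"y":34,"z":5},{"x":-11,"y":34,"z":5},{"x":-11,"y":34,"z":5},{"x":-11,"y":34,"z":5},{"x":-11,"y":34,"z":5},{"x":-11,"y":34,"z":5},{"x":-11,"y":34,"z":5},{"x":-11,"y":34,"z":5},{"x":-11,"y":34,"z":5},{"x":-11,"y":34,"z":5},{}]'
python3 - <<'E'
from h import *
go(.641,-.1955,.15,.89)
cv2.imwrite("pics/w1.png",cv2.cvtColor(get_image("wrist"),cv2.COLOR_RGB2BGR))
E
```

```text
go: rz 1.935 then xyz mm [-262.1  816.9   68.2]  (now [171. 522. 218.] yaw 2.825 q6 -0.08 t 0.1)validation failed for argument at $[0]...
validation failed for argument at $[0]...
validation failed for argument at $[0]...
```

View pics/w1.png

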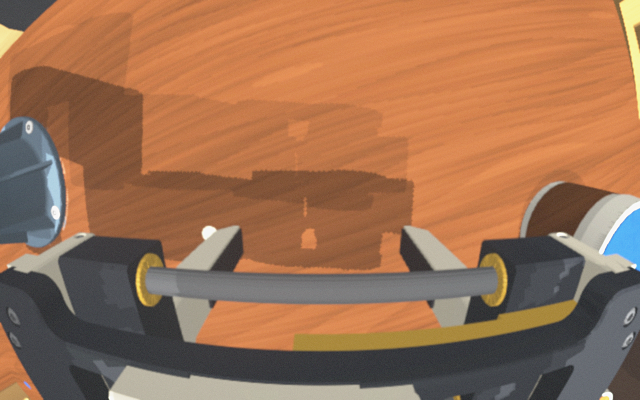

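The calls were refused because each row probably needs all six keys. The wrist picture still shows the start pose, with the fingertips at (240,230) and (402,230).

```bash
python3 -m jog '[{"x":0,"y":0,"z":0,"rx":0,"ry":0,"rz":0.121},{"x":0,"y":0,"z":0,"rx":0,"ry":0,"rz":0.121},{"x":0,"y":0,"z":0,"rx":0,"ry":0,"rz":0.121},{"x":0,"y":0,"z":0,"rx":0,"ry":0,"rz":0.121},{"x":0,"y":0,"z":0,"rx":0,"ry":0,"rz":0.121},{"x":0,"y":0,"z":0,"rx":0,"ry":0,"rz":0.121},{"x":0,"y":0,"z":0,"rx":0,"ry":0,"rz":0.121},{"x":0,"y":0,"z":0,"rx":0,"ry":0,"rz":0.121},{"x":0,"y":0,"z":0,"rx":0,"ry":0,"rz":0.121},{"x":0,"y":0,"z":0,"rx":0,"ry":0,"rz":0.121},{"x":0,"y":0,"z":0,"rx":0,"ry":0,"rz":0.121},{"x":0,"y":0,"z":0,"rx":0,"ry":0,"rz":0.121},{"x":0,"y":0,"z":0,"rx":0,"ry":0,"rz":0.121},{"x":0,"y":0,"z":0,"rx":0,"ry":0,"rz":0.121},{"x":0,"y":0,"z":0,"rx":0,"ry":0,"rz":0.121},{"x":0,"y":0,"z":0,"rx":0,"ry":0,"rz":0.121}]' -1 20
python3 -c "
from h import *
go(.641,-.1955,.15,.89)"
```

```text
time_s: 1.48
tcp_pos: [0.1713, 0.5225, 0.2184]
eef_rot: [3.141, 0.001, 0.883]
wrist_force: [-0.5, 0.4, 0.6]
width: 1.003
finger_force: 0.0
go: rz -0.007 then xyz mm [-262.3  816.9   68.4]  (now [171. 522. 218.] yaw 0.883 q6 1.86 t 1.5)
```

```bash
python3 -m jog '[{"x":-11,"y":34,"z":0,"rx":0,"ry":0,"rz":0},{"x":-11,"y":34,"z":0,"rx":0,"ry":0,"rz":0},{"x":-11,"y":34,"z":0,"rx":0,"ry":0,"rz":0},{"x":-11,"y":34,"z":0,"rx":0,"ry":0,"rz":0},{"x":-11,"y":34,"z":0,"rx":0,"ry":0,"rz":0},{"x":-11,"y":34,"z":0,"rx":0,"ry":0,"rz":0},{"x":-11,"y":34,"z":0,"rx":0,"ry":0,"rz":0},{"x":-11,"y":34,"z":0,"rx":0,"ry":0,"rz":0},{"x":-11,"y":34,"z":0,"rx":0,"ry":0,"rz":0},{"x":-11,"y":34,"z":0,"rx":0,"ry":0,"rz":0},{"x":-11,"y":34,"z":0,"rx":0,"ry":0,"rz":0},{"x":-11,"y":34,"z":0,"rx":0,"ry":0,"rz":0}]' &&
python3 -m jog '[{"x":-11,"y":34,"z":5,"rx":0,"ry":0,"rz":0},{"x":-11,"y":34,"z":5,"rx":0,"ry":0,"rz":0},{"x":-11,"y":34,"z":5,"rx":0,"ry":0,"rz":0},{"x":-11,"y":34,"z":5,"rx":0,"ry":0,"rz":0},{"x":-11,"y":34,"z":5,"rx":0,"ry":0,"rz":0},{"x":-11,"y":34,"z":5,"rx":0,"ry":0,"rz":0},{"x":-11,"y":34,"z":5,"rx":0,"ry":0,"rz":0},{"x":-11,"y":34,"z":5,"rx":0,"ry":0,"rz":0},{"x":-11,"y":34,"z":5,"rx":0,"ry":0,"rz":0},{"x":-11,"y":34,"z":5,"rx":0,"ry":0,"rz":0},{"x":-11,"y":34,"z":5,"rx":0,"ry":0,"rz":0},{"x":-11,"y":34,"z":5,"rx":0,"ry":0,"rz":0},{"x":0,"y":0,"z":0,"rx":0,"ry":0,"rz":0},{"x":0,"y":0,"z":0,"rx":0,"ry":0,"rz":0}]'
python3 - <<'E'
from h import *
go(.641,-.1955,.15,.89)
cv2.imwrite("pics/w2.png",cv2.cvtColor(get_image("wrist"),cv2.COLOR_RGB2BGR))
E
```

```text
time_s: 2.48
tcp_pos: [0.4054, 0.1613, 0.2187]
eef_rot: [3.142, -0.0, 0.889]
wrist_force: [0.4, 0.4, 0.2]
width: 0.998
finger_force: 0.0
time_s: 3.65
tcp_pos: [0.6382, -0.1979, 0.1573]
eef_rot: [-3.14, 0.001, 0.887]
wrist_force: [-0.5, 0.1, -0.1]
width: 1.001
finger_force: 0.0
go: rz -0.003 then xyz mm [3.6 0.7 7.3]  (now [ 638. -198.  157.] yaw 0.887 q6 0.31 t 3.6)
```

View pics/w2.png

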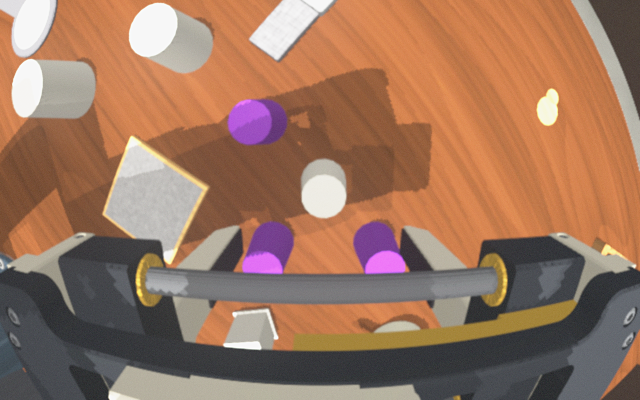

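The small white pot's top is at about (323,197), nearly on the centre column, with purple cups either side lower down. I'll convert that to a position.

```bash
cat >> h.py <<'E'
def wray(px,z,st=None):
    s=st or state();c=get_calibration("wrist");K=c["camera_matrix"];M=c["mount"]
    v=np.array([px[0]-K[0,2],-(px[1]-K[1,2])]);r=np.hypot(*v);th=r/K[0,0]
    d=np.array([*(v/max(r,1e-9)*np.sin(th)),-np.cos(th)])
    T=R.from_euler('xyz',s["eef_rot"])
    o=T.apply(M[:3,3])+s["tcp_pos"];d=T.apply(M[:3,:3]@d)
    return (o+d*(z-o[2])/d[2])[:2]
E
python3 -c "
from h import *
print(wray((324,197),.07),wray((262,266),.07),wray((385,265),.07))
print(wray((156,28),.08),wray((32,88),.09))"
```

```text
[ 0.64151587 -0.19530791] [ 0.55546335 -0.21035048] [ 0.64459854 -0.28157448]
[0.62545264 0.01699735] [0.47903542 0.09851774]
```

```bash
python3 -m jog '[{"x":3.6,"y":0.7,"z":22,"rx":0,"ry":0,"rz":0},{"x":0,"y":0,"z":25,"rx":0,"ry":0,"rz":0},{"x":0,"y":0,"z":25,"rx":0,"ry":0,"rz":0},{"x":0,"y":0,"z":25,"rx":0,"ry":0,"rz":0},{"x":0,"y":0,"z":22,"rx":0,"ry":0,"rz":0},{"x":0,"y":0,"z":18,"rx":0,"ry":0,"rz":0},{"x":0,"y":0,"z":0,"rx":0,"ry":0,"rz":0}]' &&
python3 -m jog '[{"x":0,"y":0,"z":0,"rx":0,"ry":0,"rz":0},{"x":0,"y":0,"z":0,"rx":0,"ry":0,"rz":0},{"x":0,"y":0,"z":0,"rx":0,"ry":0,"rz":0},{"x":0,"y":0,"z":0,"rx":0,"ry":0,"rz":0},{"x":0,"y":0,"z":0,"rx":0,"ry":0,"rz":0},{"x":0,"y":0,"z":0,"rx":0,"ry":0,"rz":0}]' 1 20
python3 -c "
from h import *
go(.4655,.2816,.13,.89)"
```

```text
time_s: 4.28
tcp_pos: [0.6389, -0.1924, 0.0184]
eef_rot: [-3.136, 0.002, 0.89]
wrist_force: [0.2, -0.5, -0.5]
width: 1.0
finger_force: 0.0
time_s: 4.78
tcp_pos: [0.6414, -0.1944, 0.0223]
eef_rot: [3.141, -0.0, 0.889]
wrist_force: [-1.3, -0.7, 0.5]
width: 0.625
finger_force: 0.0
go: rz -0.001 then xyz mm [ 259.2 -436.3 -107.7]  (now [ 641. -194.   22.] yaw 0.889 q6 0.32 t 4.8)
```

```bash
python3 -m jog '[{"x":0,"y":0,"z":0,"rx":0,"ry":0,"rz":0},{"x":0,"y":0,"z":0,"rx":0,"ry":0,"rz":0},{"x":0,"y":0,"z":0,"rx":0,"ry":0,"rz":0},{"x":0,"y":0,"z":0,"rx":0,"ry":0,"rz":0},{"x":0,"y":0,"z":0,"rx":0,"ry":0,"rz":0},{"x":0,"y":0,"z":0,"rx":0,"ry":0,"rz":0}]' 1 20 &&
python3 -m jog '[{"x":0,"y":0,"z":-10,"rx":0,"ry":0,"rz":0},{"x":0,"y":0,"z":-20,"rx":0,"ry":0,"rz":0},{"x":0,"y":0,"z":-30,"rx":0,"ry":0,"rz":0},{"x":0,"y":0,"z":-30,"rx":0,"ry":0,"rz":0},{"x":0,"y":0,"z":-20,"rx":0,"ry":0,"rz":0},{"x":0,"y":0,"z":0,"rx":0,"ry":0,"rz":0}]'
python3 -c "
from h import *
go(.4655,.2816,.13,.89)"
```

```text
time_s: 5.28
tcp_pos: [0.6413, -0.1944, 0.0218]
eef_rot: [3.141, -0.0, 0.889]
wrist_force: [-0.5, -0.0, 1.9]
width: 0.467
finger_force: 20.0
time_s: 5.78
tcp_pos: [0.6432, -0.195, 0.1372]
eef_rot: [3.135, -0.002, 0.889]
wrist_force: [0.6, 0.1, 0.8]
width: 0.467
finger_force: 19.9
go: rz -0.001 then xyz mm [ 258.5 -438.     7.2]  (now [ 643. -195.  137.] yaw 0.889 q6 0.32 t 5.8)
```

```bash
python3 -m jog '[{"x":10,"y":-16,"z":0,"rx":0,"ry":0,"rz":0},{"x":18,"y":-31,"z":0,"rx":0,"ry":0,"rz":0},{"x":18,"y":-31,"z":0,"rx":0,"ry":0,"rz":0},{"x":18,"y":-31,"z":0,"rx":0,"ry":0,"rz":0},{"x":18,"y":-31,"z":0,"rx":0,"ry":0,"rz":0},{"x":18,"y":-31,"z":0,"rx":0,"ry":0,"rz":0},{"x":18,"y":-31,"z":0,"rx":0,"ry":0,"rz":0},{"x":18,"y":-31,"z":0,"rx":0,"ry":0,"rz":0},{"x":18,"y":-31,"z":0,"rx":0,"ry":0,"rz":0},{"x":18,"y":-31,"z":0,"rx":0,"ry":0,"rz":0},{"x":18,"y":-31,"z":0,"rx":0,"ry":0,"rz":0},{"x":18,"y":-31,"z":0,"rx":0,"ry":0,"rz":0},{"x":18,"y":-31,"z":0,"rx":0,"ry":0,"rz":0},{"x":18,"y":-31,"z":0,"rx":0,"ry":0,"rz":0},{"x":14,"y":-18,"z":0,"rx":0,"ry":0,"rz":0},{"x":0,"y":0,"z":0,"rx":0,"ry":0,"rz":0},{"x":0,"y":0,"z":0,"rx":0,"ry":0,"rz":0},{"x":0,"y":0,"z":0,"rx":0,"ry":0,"rz":0}]'
python3 - <<'E'
from h import *
go(.4655,.2816,.028,.89)
cv2.imwrite("pics/w3.png",cv2.cvtColor(get_image("wrist"),cv2.COLOR_RGB2BGR))
E
```

```text
time_s: 7.28
tcp_pos: [0.4644, 0.2809, 0.1313]
eef_rot: [-3.141, 0.001, 0.889]
wrist_force: [-0.0, 0.4, -0.1]
width: 0.47
finger_force: 19.9
go: rz -0.001 then xyz mm [  1.3   0.4 103.3]  (now [464. 281. 131.] yaw 0.889 q6 1.14 t 7.3)
```

View pics/w3.png

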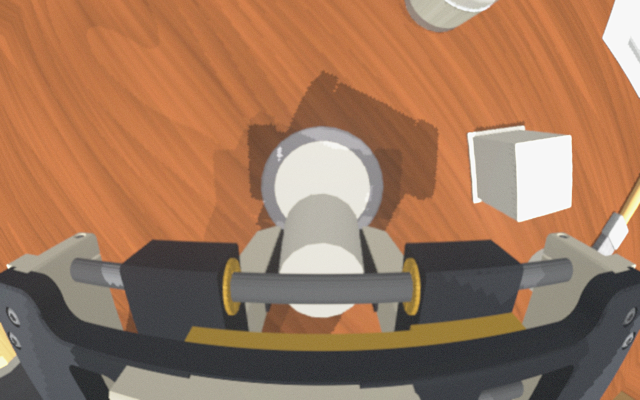

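The lid spans columns 262–383 and the pot is held centred over it at column 321. Lowering now.

```bash
python3 -m jog '[{"x":1.2,"y":0.4,"z":20,"rx":0,"ry":0,"rz":0},{"x":0,"y":0,"z":25,"rx":0,"ry":0,"rz":0},{"x":0,"y":0,"z":25,"rx":0,"ry":0,"rz":0},{"x":0,"y":0,"z":15,"rx":0,"ry":0,"rz":0},{"x":0,"y":0,"z":8,"rx":0,"ry":0,"rz":0},{"x":0,"y":0,"z":4,"rx":0,"ry":0,"rz":0},{"x":0,"y":0,"z":0,"rx":0,"ry":0,"rz":0},{"x":0,"y":0,"z":2,"rx":0,"ry":0,"rz":0},{"x":0,"y":0,"z":2,"rx":0,"ry":0,"rz":0},{"x":0,"y":0,"z":1,"rx":0,"ry":0,"rz":0},{"x":0,"y":0,"z":1,"rx":0,"ry":0,"rz":0},{"x":0,"y":0,"z":0,"rx":0,"ry":0,"rz":0},{"x":0,"y":0,"z":0,"rx":0,"ry":0,"rz":0}]'
```

```text
time_s: 8.42
tcp_pos: [0.4657, 0.2822, 0.0288]
eef_rot: [3.142, -0.0, 0.889]
wrist_force: [-0.1, -0.2, -1.1]
width: 0.472
finger_force: 19.9
```

```bash
python3 -m jog '[{"x":0,"y":0,"z":1,"rx":0,"ry":0,"rz":0},{"x":0,"y":0,"z":0,"rx":0,"ry":0,"rz":0},{"x":0,"y":0,"z":0,"rx":0,"ry":0,"rz":0}]'
python3 -m jog '[{"x":0,"y":0,"z":1,"rx":0,"ry":0,"rz":0},{"x":0,"y":0,"z":0,"rx":0,"ry":0,"rz":0},{"x":0,"y":0,"z":0,"rx":0,"ry":0,"rz":0}]'
```

```text
time_s: 8.67
tcp_pos: [0.4657, 0.2822, 0.0277]
eef_rot: [3.141, -0.0, 0.889]
wrist_force: [1.1, -0.1, 0.4]
width: 0.47
finger_force: 20.0
time_s: 8.92
tcp_pos: [0.4658, 0.2822, 0.0275]
eef_rot: [3.141, -0.0, 0.889]
wrist_force: [-3.2, -0.8, 12.5]
width: 0.464
finger_force: 20.4
```

Contact shows as 12.5 N. Releasing and rising.

```bash
python3 -m jog '[{"x":0,"y":0,"z":0,"rx":0,"ry":0,"rz":0},{"x":0,"y":0,"z":0,"rx":0,"ry":0,"rz":0},{"x":0,"y":0,"z":0,"rx":0,"ry":0,"rz":0},{"x":0,"y":0,"z":0,"rx":0,"ry":0,"rz":0},{"x":0,"y":0,"z":0,"rx":0,"ry":0,"rz":0},{"x":0,"y":0,"z":0,"rx":0,"ry":0,"rz":0},{"x":0,"y":0,"z":0,"rx":0,"ry":0,"rz":0},{"x":0,"y":0,"z":0,"rx":0,"ry":0,"rz":0}]' -1 && python3 -m jog '[{"x":0,"y":0,"z":-15,"rx":0,"ry":0,"rz":0},{"x":0,"y":0,"z":-25,"rx":0,"ry":0,"rz":0},{"x":0,"y":0,"z":-25,"rx":0,"ry":0,"rz":0},{"x":0,"y":0,"z":-25,"rx":0,"ry":0,"rz":0},{"x":0,"y":0,"z":-25,"rx":0,"ry":0,"rz":-0.122},{"x":0,"y":0,"z":-10,"rx":0,"ry":0,"rz":-0.122},{"x":0,"y":0,"z":0,"rx":0,"ry":0,"rz":-0.122},{"x":0,"y":0,"z":0,"rx":0,"ry":0,"rz":-0.122},{"x":0,"y":0,"z":0,"rx":0,"ry":0,"rz":-0.122},{"x":0,"y":0,"z":0,"rx":0,"ry":0,"rz":-0.122},{"x":0,"y":0,"z":0,"rx":0,"ry":0,"rz":-0.122},{"x":0,"y":0,"z":0,"rx":0,"ry":0,"rz":-0.122},{"x":0,"y":0,"z":0,"rx":0,"ry":0,"rz":-0.122},{"x":0,"y":0,"z":0,"rx":0,"ry":0,"rz":-0.122},{"x":0,"y":0,"z":0,"rx":0,"ry":0,"rz":-0.122},{"x":0,"y":0,"z":0,"rx":0,"ry":0,"rz":-0.122},{"x":0,"y":0,"z":0,"rx":0,"ry":0,"rz":0},{"x":0,"y":0,"z":0,"rx":0,"ry":0,"rz":0}]'
python3 -c "
from h import *
go(.6225,.017,.15,2.356)"
```

```text
time_s: 9.58
tcp_pos: [0.4656, 0.2821, 0.0266]
eef_rot: [-3.142, 0.0, 0.889]
wrist_force: [1.6, 0.1, 1.1]
width: 0.975
finger_force: 0.0
time_s: 11.08
tcp_pos: [0.4656, 0.2821, 0.1516]
eef_rot: [-3.141, -0.0, 2.349]
wrist_force: [0.0, -0.4, -0.5]
width: 1.001
finger_force: 0.0
go: rz -0.007 then xyz mm [-298.4  -76.4    1.6]  (now [466. 282. 152.] yaw 2.349 q6 -0.32 t 11.1)
```

```bash
python3 -m jog '[{"x":-20,"y":-5,"z":0,"rx":0,"ry":0,"rz":0},{"x":-32,"y":-8,"z":0,"rx":0,"ry":0,"rz":0},{"x":-32,"y":-8,"z":0,"rx":0,"ry":0,"rz":0},{"x":-32,"y":-8,"z":0,"rx":0,"ry":0,"rz":0},{"x":-32,"y":-8,"z":0,"rx":0,"ry":0,"rz":0},{"x":-32,"y":-8,"z":0,"rx":0,"ry":0,"rz":0},{"x":-32,"y":-8,"z":0,"rx":0,"ry":0,"rz":0},{"x":-32,"y":-8,"z":0,"rx":0,"ry":0,"rz":0},{"x":-32,"y":-8,"z":0,"rx":0,"ry":0,"rz":0},{"x":-22,"y":-7.5,"z":0,"rx":0,"ry":0,"rz":0},{"x":0,"y":0,"z":0,"rx":0,"ry":0,"rz":0},{"x":0,"y":0,"z":0,"rx":0,"ry":0,"rz":0},{"x":0,"y":0,"z":0,"rx":0,"ry":0,"rz":0}]'
python3 - <<'E'
from h import *
s=state()
im=cv2.cvtColor(get_image("wrist"),cv2.COLOR_RGB2BGR)
cv2.imwrite("pics/w4.png",im)
go(.6225,.017,.024,2.356)
E
```

```text
time_s: 12.17
tcp_pos: [0.6209, 0.0173, 0.1514]
eef_rot: [-3.141, -0.001, 2.351]
wrist_force: [0.2, 0.3, 0.6]
width: 0.997
finger_force: 0.0
go: rz -0.004 then xyz mm [ -1.6   0.7 127.6]  (now [621.  18. 152.] yaw 2.352 q6 -0.83 t 12.2)
```

View pics/w4.png

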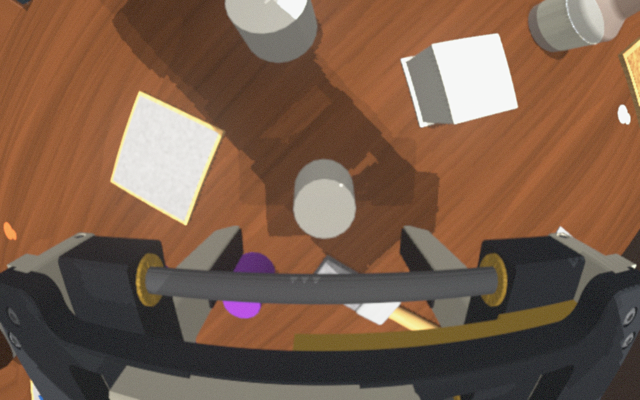

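Pot_m's top is centred at (325,208). The large tub is at about (475,77), and the brush lies behind the pot, clear of both fingers.

Run:
```python
from h import *
print(wray((325,208),.08))
c=[wray(p,.085) for p in [(433,43),(500,34),(518,107),(452,124)]]
print(np.mean(c,axis=0),[np.arctan2(*(c[(i+1)%4]-c[i])[::-1]) for i in range(4)])
x,y=wray((325,208),.08); go(x,y,.024,2.356)
```

```text
[0.62290226 0.01900757]
[0.63280398 0.18627813] [np.float64(1.057884631436326), np.float64(-0.5085285009826028), np.float64(-2.0619533562775505), np.float64(2.6025907304328992)]
go: rz -0.004 then xyz mm [ -0.5   2.4 127.6]  (now [621.  18. 152.] yaw 2.352 q6 -0.83 t 12.2)
```

```bash
python3 -m jog '[{"x":-1,"y":1.7,"z":22,"rx":0,"ry":0,"rz":0},{"x":0,"y":0,"z":28,"rx":0,"ry":0,"rz":0},{"x":0,"y":0,"z":28,"rx":0,"ry":0,"rz":0},{"x":0,"y":0,"z":28,"rx":0,"ry":0,"rz":0},{"x":0,"y":0,"z":21,"rx":0,"ry":0,"rz":0},{"x":0,"y":0,"z":0,"rx":0,"ry":0,"rz":0}]' &&
python3 -m jog '[{"x":0,"y":0,"z":0,"rx":0,"ry":0,"rz":0},{"x":0,"y":0,"z":0,"rx":0,"ry":0,"rz":0},{"x":0,"y":0,"z":0,"rx":0,"ry":0,"rz":0},{"x":0,"y":0,"z":0,"rx":0,"ry":0,"rz":0},{"x":0,"y":0,"z":0,"rx":0,"ry":0,"rz":0},{"x":0,"y":0,"z":0,"rx":0,"ry":0,"rz":0},{"x":0,"y":0,"z":0,"rx":0,"ry":0,"rz":0},{"x":0,"y":0,"z":0,"rx":0,"ry":0,"rz":0},{"x":0,"y":0,"z":0,"rx":0,"ry":0,"rz":0}]' 1 20 &&
python3 -m jog '[{"x":0,"y":0,"z":-10,"rx":0,"ry":0,"rz":0},{"x":0,"y":0,"z":-20,"rx":0,"ry":0,"rz":0},{"x":0,"y":0,"z":-30,"rx":0,"ry":0,"rz":0},{"x":0,"y":0,"z":-30,"rx":0,"ry":0,"rz":0},{"x":0,"y":0,"z":-30,"rx":0,"ry":0,"rz":0},{"x":0,"y":0,"z":-10,"rx":0,"ry":0,"rz":0},{"x":0,"y":0,"z":0,"rx":0,"ry":0,"rz":0}]'
python3 -c "
from h import *
go(.4656,.2821,.15)"
```

```text
time_s: 12.72
tcp_pos: [0.6204, 0.0185, 0.0207]
eef_rot: [-3.137, -0.005, 2.353]
wrist_force: [-0.3, -0.4, -1.0]
width: 1.001
finger_force: 0.0
time_s: 13.47
tcp_pos: [0.6236, 0.0173, 0.0252]
eef_rot: [3.141, 0.001, 2.353]
wrist_force: [-1.1, 0.0, 5.7]
width: 0.606
finger_force: 20.0
time_s: 14.05
tcp_pos: [0.6245, 0.0172, 0.1576]
eef_rot: [3.138, 0.004, 2.353]
wrist_force: [0.3, -0.2, -0.4]
width: 0.602
finger_force: 19.7
go: rz -0.000 then xyz mm [299.9  74.    7.6]  (now [624.  17. 158.] yaw 2.353 q6 -0.83 t 14.1)
```

```bash
python3 -m jog '[{"x":20,"y":5,"z":0,"rx":0,"ry":0,"rz":0},{"x":32,"y":8,"z":0,"rx":0,"ry":0,"rz":0},{"x":32,"y":8,"z":0,"rx":0,"ry":0,"rz":0},{"x":32,"y":8,"z":0,"rx":0,"ry":0,"rz":0},{"x":32,"y":8,"z":0,"rx":0,"ry":0,"rz":0},{"x":32,"y":8,"z":0,"rx":0,"ry":0,"rz":0},{"x":32,"y":8,"z":0,"rx":0,"ry":0,"rz":0},{"x":32,"y":8,"z":0,"rx":0,"ry":0,"rz":0},{"x":32,"y":8,"z":0,"rx":0,"ry":0,"rz":0},{"x":22,"y":5,"z":0,"rx":0,"ry":0,"rz":0},{"x":0,"y":0,"z":0,"rx":0,"ry":0,"rz":0},{"x":0,"y":0,"z":0,"rx":0,"ry":0,"rz":0},{"x":0,"y":0,"z":0,"rx":0,"ry":0,"rz":0}]'
python3 - <<'E'
from h import *
go(.4656,.2821,.15)
a=cv2.cvtColor(get_image("top"),cv2.COLOR_RGB2BGR)
b=cv2.cvtColor(get_image("wrist"),cv2.COLOR_RGB2BGR)
cv2.imwrite("pics/d5.png",np.vstack([cv2.resize(a[200:320,100:300],(640,384),interpolation=cv2.INTER_CUBIC),cv2.resize(b[0:320,160:480],(216,216))[:, :].repeat(1,0) if 0 else cv2.copyMakeBorder(cv2.resize(b,(345,216)),0,0,0,295,0)]))
cv2.imwrite("pics/b5.png",b)
E
```

```text
time_s: 15.13
tcp_pos: [0.4656, 0.2802, 0.1535]
eef_rot: [-3.14, -0.0, 2.353]
wrist_force: [-0.4, -0.0, -0.4]
width: 0.602
finger_force: 19.7
go: rz -0.000 then xyz mm [1.4 1.4 3.5]  (now [466. 280. 154.] yaw 2.353 q6 -0.33 t 15.1)
```

View pics/d5.png

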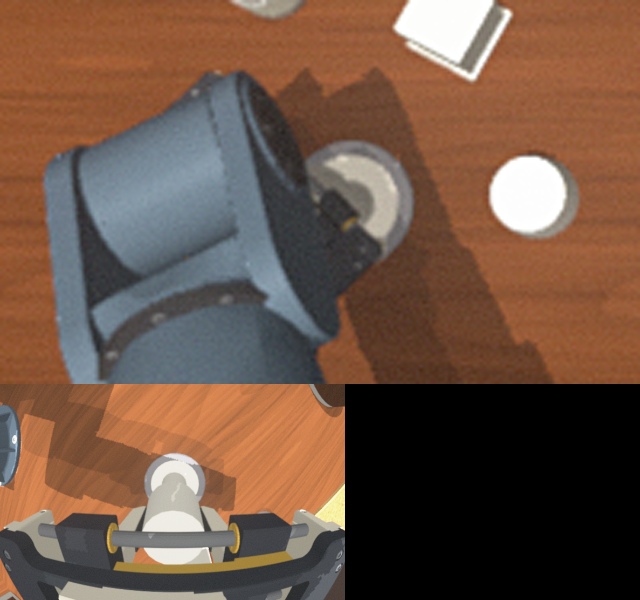

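The held pot hides pot_s, but the logged offsets agree within 2 mm against a 9 mm clearance. Lowering.

```bash
python3 -m jog '[{"x":0.3,"y":0.3,"z":15,"rx":0,"ry":0,"rz":0},{"x":0,"y":0,"z":20,"rx":0,"ry":0,"rz":0},{"x":0,"y":0,"z":10,"rx":0,"ry":0,"rz":0},{"x":0,"y":0,"z":8,"rx":0,"ry":0,"rz":0},{"x":0,"y":0,"z":8,"rx":0,"ry":0,"rz":0},{"x":0,"y":0,"z":8,"rx":0,"ry":0,"rz":0}]' &&
python3 -m jog '[{"x":0,"y":0,"z":10,"rx":0,"ry":0,"rz":0},{"x":0,"y":0,"z":12,"rx":0,"ry":0,"rz":0},{"x":0,"y":0,"z":12,"rx":0,"ry":0,"rz":0},{"x":0,"y":0,"z":10,"rx":0,"ry":0,"rz":0},{"x":0,"y":0,"z":4,"rx":0,"ry":0,"rz":0},{"x":0,"y":0,"z":2,"rx":0,"ry":0,"rz":0},{"x":0,"y":0,"z":1,"rx":0,"ry":0,"rz":0},{"x":0,"y":0,"z":0,"rx":0,"ry":0,"rz":0},{"x":0,"y":0,"z":0,"rx":0,"ry":0,"rz":0}]'
```

```text
time_s: 15.73
tcp_pos: [0.4662, 0.2811, 0.0853]
eef_rot: [3.141, 0.0, 2.352]
wrist_force: [-0.4, -0.4, -0.7]
width: 0.603
finger_force: 19.7
time_s: 16.48
tcp_pos: [0.466, 0.2814, 0.0351]
eef_rot: [3.141, 0.0, 2.353]
wrist_force: [0.5, -0.3, -0.1]
width: 0.603
finger_force: 19.7
```

```bash
python3 -m jog '[{"x":0,"y":0,"z":1.5,"rx":0,"ry":0,"rz":0},{"x":0,"y":0,"z":1.5,"rx":0,"ry":0,"rz":0},{"x":0,"y":0,"z":0,"rx":0,"ry":0,"rz":0},{"x":0,"y":0,"z":0,"rx":0,"ry":0,"rz":0}]'
python3 -m jog '[{"x":0,"y":0,"z":1,"rx":0,"ry":0,"rz":0},{"x":0,"y":0,"z":0,"rx":0,"ry":0,"rz":0},{"x":0,"y":0,"z":0,"rx":0,"ry":0,"rz":0}]'
python3 -m jog '[{"x":0,"y":0,"z":0.8,"rx":0,"ry":0,"rz":0},{"x":0,"y":0,"z":0,"rx":0,"ry":0,"rz":0},{"x":0,"y":0,"z":0,"rx":0,"ry":0,"rz":0}]'
```

```text
time_s: 16.82
tcp_pos: [0.4658, 0.2812, 0.0316]
eef_rot: [3.142, 0.0, 2.353]
wrist_force: [0.4, -0.2, -0.4]
width: 0.602
finger_force: 19.7
time_s: 17.07
tcp_pos: [0.4659, 0.2813, 0.0312]
eef_rot: [3.141, 0.0, 2.353]
wrist_force: [-2.0, -1.5, 7.1]
width: 0.597
finger_force: 20.0
time_s: 17.32
tcp_pos: [0.4659, 0.2813, 0.0311]
eef_rot: [3.141, 0.0, 2.353]
wrist_force: [-4.7, -3.2, 17.5]
width: 0.604
finger_force: 20.4
```

Fully down. Release, rise, and go to pot_l.

```bash
python3 -m jog '[{"x":0,"y":0,"z":0,"rx":0,"ry":0,"rz":0},{"x":0,"y":0,"z":0,"rx":0,"ry":0,"rz":0},{"x":0,"y":0,"z":0,"rx":0,"ry":0,"rz":0},{"x":0,"y":0,"z":0,"rx":0,"ry":0,"rz":0},{"x":0,"y":0,"z":0,"rx":0,"ry":0,"rz":0},{"x":0,"y":0,"z":0,"rx":0,"ry":0,"rz":0},{"x":0,"y":0,"z":0,"rx":0,"ry":0,"rz":0}]' -1 && python3 -m jog '[{"x":0,"y":0,"z":-15,"rx":0,"ry":0,"rz":0},{"x":0,"y":0,"z":-25,"rx":0,"ry":0,"rz":0},{"x":0,"y":0,"z":-30,"rx":0,"ry":0,"rz":0},{"x":0,"y":0,"z":-30,"rx":0,"ry":0,"rz":0},{"x":0,"y":0,"z":-25,"rx":0,"ry":0,"rz":0},{"x":0,"y":0,"z":0,"rx":0,"ry":0,"rz":0}]'
python3 -c "
from h import *
go(.471,.1056,.16)"
```

```text
time_s: 17.9
tcp_pos: [0.4658, 0.2813, 0.0298]
eef_rot: [-3.142, -0.0, 2.353]
wrist_force: [0.4, 0.5, -0.0]
width: 0.996
finger_force: 0.0
time_s: 18.4
tcp_pos: [0.4678, 0.2823, 0.1596]
eef_rot: [3.135, 0.002, 2.353]
wrist_force: [0.6, 0.1, -0.0]
width: 0.999
finger_force: 0.0
go: rz -0.000 then xyz mm [-127.6 -122.2   -0.4]  (now [468. 282. 160.] yaw 2.353 q6 -0.32 t 18.4)
```

```bash
python3 -m jog '[{"x":-18,"y":-17,"z":0,"rx":0,"ry":0,"rz":0},{"x":-23,"y":-23,"z":0,"rx":0,"ry":0,"rz":0},{"x":-23,"y":-23,"z":0,"rx":0,"ry":0,"rz":0},{"x":-23,"y":-23,"z":0,"rx":0,"ry":0,"rz":0},{"x":-23,"y":-23,"z":0,"rx":0,"ry":0,"rz":0},{"x":-18,"y":-14,"z":0,"rx":0,"ry":0,"rz":0},{"x":0,"y":0,"z":0,"rx":0,"ry":0,"rz":0},{"x":0,"y":0,"z":0,"rx":0,"ry":0,"rz":0},{"x":0,"y":0,"z":0,"rx":0,"ry":0,"rz":0}]'
python3 - <<'E'
from h import *
cv2.imwrite("pics/w6.png",cv2.cvtColor(get_image("wrist"),cv2.COLOR_RGB2BGR))
go(.471,.1056,.026)
E
```

```text
time_s: 19.15
tcp_pos: [0.4686, 0.1042, 0.1546]
eef_rot: [-3.141, -0.0, 2.353]
wrist_force: [-0.1, -0.3, 0.1]
width: 1.001
finger_force: 0.0
go: rz -0.000 then xyz mm [ -0.9   2.5 128.6]  (now [469. 104. 155.] yaw 2.353 q6 -0.66 t 19.2)
```

View pics/w6.png

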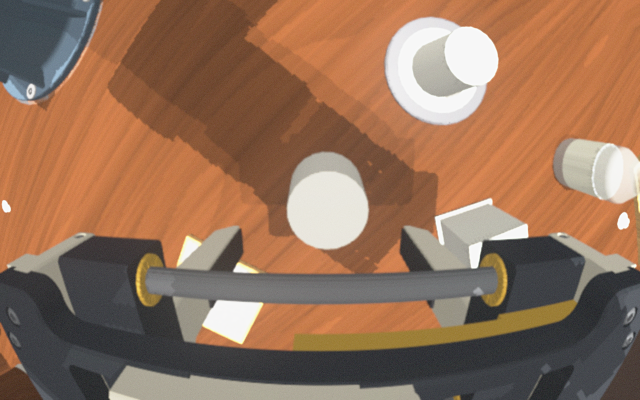

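Pot_l's top is at (328,208), the nested pot_m's top at (471,56), and the lid is centred around (437,71).

Run:
```python
from h import *
x,y=wray((328,208),.09);print(x,y,"nest",wray((471,56),.086),"lid",wray((437,71),.006)); go(x,y,.026)
```

```text
0.47078384696881986 0.10881910861729148 nest [0.46445207 0.28073081] lid [0.46554805 0.279384  ]
go: rz -0.000 then xyz mm [  1.5   4.6 128.6]  (now [469. 104. 155.] yaw 2.353 q6 -0.66 t 19.2)
```

```bash
python3 -m jog '[{"x":0.5,"y":4,"z":22,"rx":0,"ry":0,"rz":0},{"x":0,"y":0,"z":28,"rx":0,"ry":0,"rz":0},{"x":0,"y":0,"z":28,"rx":0,"ry":0,"rz":0},{"x":0,"y":0,"z":28,"rx":0,"ry":0,"rz":0},{"x":0,"y":0,"z":21,"rx":0,"ry":0,"rz":0},{"x":0,"y":0,"z":0,"rx":0,"ry":0,"rz":0}]' &&
python3 -m jog '[{"x":0,"y":0,"z":0,"rx":0,"ry":0,"rz":0},{"x":0,"y":0,"z":0,"rx":0,"ry":0,"rz":0},{"x":0,"y":0,"z":0,"rx":0,"ry":0,"rz":0},{"x":0,"y":0,"z":0,"rx":0,"ry":0,"rz":0},{"x":0,"y":0,"z":0,"rx":0,"ry":0,"rz":0},{"x":0,"y":0,"z":0,"rx":0,"ry":0,"rz":0},{"x":0,"y":0,"z":0,"rx":0,"ry":0,"rz":0},{"x":0,"y":0,"z":0,"rx":0,"ry":0,"rz":0}]' 1 20 &&
python3 -m jog '[{"x":0,"y":0,"z":-10,"rx":0,"ry":0,"rz":0},{"x":0,"y":0,"z":-20,"rx":0,"ry":0,"rz":0},{"x":0,"y":0,"z":-30,"rx":0,"ry":0,"rz":0},{"x":0,"y":0,"z":-30,"rx":0,"ry":0,"rz":0},{"x":0,"y":0,"z":-30,"rx":0,"ry":0,"rz":0},{"x":0,"y":0,"z":-15,"rx":0,"ry":0,"rz":0},{"x":0,"y":0,"z":0,"rx":0,"ry":0,"rz":0},{"x":0,"y":0,"z":0,"rx":0,"ry":0,"rz":0}]'
python3 -c "
from h import *
go(.4658,.2808,.15)"
```

```text
time_s: 19.7
tcp_pos: [0.4688, 0.1076, 0.0244]
eef_rot: [-3.137, -0.004, 2.354]
wrist_force: [-0.4, -0.6, -0.9]
width: 1.001
finger_force: 0.0
time_s: 20.37
tcp_pos: [0.472, 0.1072, 0.029]
eef_rot: [3.14, 0.001, 2.353]
wrist_force: [-0.9, 1.9, 8.0]
width: 0.769
finger_force: 20.2
time_s: 21.03
tcp_pos: [0.4713, 0.1069, 0.1637]
eef_rot: [3.14, 0.001, 2.353]
wrist_force: [0.0, 0.3, -1.1]
width: 0.768
finger_force: 19.9
go: rz -0.000 then xyz mm [127.3 118.7  13.7]  (now [471. 107. 164.] yaw 2.353 q6 -0.66 t 21.0)
```

```bash
python3 -m jog '[{"x":16,"y":15,"z":0,"rx":0,"ry":0,"rz":0},{"x":23,"y":22,"z":0,"rx":0,"ry":0,"rz":0},{"x":23,"y":22,"z":0,"rx":0,"ry":0,"rz":0},{"x":23,"y":22,"z":0,"rx":0,"ry":0,"rz":0},{"x":23,"y":22,"z":0,"rx":0,"ry":0,"rz":0},{"x":19,"y":15.5,"z":0,"rx":0,"ry":0,"rz":0},{"x":0,"y":0,"z":0,"rx":0,"ry":0,"rz":0},{"x":0,"y":0,"z":0,"rx":0,"ry":0,"rz":0},{"x":0,"y":0,"z":0,"rx":0,"ry":0,"rz":0}]'
python3 -c "
from h import *
go(.4658,.2808,.036)"
```

```text
time_s: 21.78
tcp_pos: [0.4652, 0.2798, 0.1618]
eef_rot: [-3.139, -0.0, 2.353]
wrist_force: [-0.5, -0.4, -0.5]
width: 0.771
finger_force: 19.9
go: rz -0.000 then xyz mm [  0.3   1.1 125.8]  (now [465. 280. 162.] yaw 2.353 q6 -0.33 t 21.8)
```

```bash
python3 -m jog '[{"x":0,"y":0.3,"z":15,"rx":0,"ry":0,"rz":0},{"x":0,"y":0,"z":16,"rx":0,"ry":0,"rz":0},{"x":0,"y":0,"z":10,"rx":0,"ry":0,"rz":0},{"x":0,"y":0,"z":8,"rx":0,"ry":0,"rz":0},{"x":0,"y":0,"z":8,"rx":0,"ry":0,"rz":0},{"x":0,"y":0,"z":8,"rx":0,"ry":0,"rz":0}]' &&
python3 -m jog '[{"x":0,"y":0,"z":10,"rx":0,"ry":0,"rz":0},{"x":0,"y":0,"z":12,"rx":0,"ry":0,"rz":0},{"x":0,"y":0,"z":12,"rx":0,"ry":0,"rz":0},{"x":0,"y":0,"z":12,"rx":0,"ry":0,"rz":0},{"x":0,"y":0,"z":6,"rx":0,"ry":0,"rz":0},{"x":0,"y":0,"z":3,"rx":0,"ry":0,"rz":0},{"x":0,"y":0,"z":1,"rx":0,"ry":0,"rz":0},{"x":0,"y":0,"z":0,"rx":0,"ry":0,"rz":0},{"x":0,"y":0,"z":0,"rx":0,"ry":0,"rz":0}]'
```

```text
time_s: 22.28
tcp_pos: [0.4662, 0.2804, 0.0974]
eef_rot: [3.141, 0.0, 2.352]
wrist_force: [-0.4, 0.3, -0.9]
width: 0.767
finger_force: 19.9
time_s: 23.03
tcp_pos: [0.4663, 0.2809, 0.0423]
eef_rot: [3.141, 0.0, 2.353]
wrist_force: [0.5, 0.6, -0.4]
width: 0.77
finger_force: 19.9
```

```bash
python3 -m jog '[{"x":0,"y":0,"z":3,"rx":0,"ry":0,"rz":0},{"x":0,"y":0,"z":2,"rx":0,"ry":0,"rz":0},{"x":0,"y":0,"z":1,"rx":0,"ry":0,"rz":0},{"x":0,"y":0,"z":0,"rx":0,"ry":0,"rz":0},{"x":0,"y":0,"z":0,"rx":0,"ry":0,"rz":0}]'
python3 -m jog '[{"x":0,"y":0,"z":1,"rx":0,"ry":0,"rz":0},{"x":0,"y":0,"z":0,"rx":0,"ry":0,"rz":0},{"x":0,"y":0,"z":0,"rx":0,"ry":0,"rz":0}]'
python3 -m jog '[{"x":0,"y":0,"z":1,"rx":0,"ry":0,"rz":0},{"x":0,"y":0,"z":0,"rx":0,"ry":0,"rz":0},{"x":0,"y":0,"z":0,"rx":0,"ry":0,"rz":0}]'
```

```text
time_s: 23.45
tcp_pos: [0.466, 0.2808, 0.0358]
eef_rot: [-3.142, -0.0, 2.353]
wrist_force: [-0.3, -0.3, -0.5]
width: 0.764
finger_force: 19.9
time_s: 23.7
tcp_pos: [0.4661, 0.2808, 0.0351]
eef_rot: [3.141, 0.0, 2.353]
wrist_force: [-1.1, -1.3, 3.1]
width: 0.768
finger_force: 20.1
time_s: 23.95
tcp_pos: [0.4661, 0.2809, 0.0349]
eef_rot: [3.141, 0.0, 2.353]
wrist_force: [-5.7, -2.2, 15.5]
width: 0.768
finger_force: 20.5
```

Pot nest done. Release, rise while turning to yaw 1.02, and on to the small tub.

```bash
python3 -m jog '[{"x":0,"y":0,"z":0,"rx":0,"ry":0,"rz":0},{"x":0,"y":0,"z":0,"rx":0,"ry":0,"rz":0},{"x":0,"y":0,"z":0,"rx":0,"ry":0,"rz":0},{"x":0,"y":0,"z":0,"rx":0,"ry":0,"rz":0},{"x":0,"y":0,"z":0,"rx":0,"ry":0,"rz":0},{"x":0,"y":0,"z":0,"rx":0,"ry":0,"rz":0}]' -1 && python3 -m jog '[{"x":0,"y":0,"z":-15,"rx":0,"ry":0,"rz":0},{"x":0,"y":0,"z":-25,"rx":0,"ry":0,"rz":0},{"x":0,"y":0,"z":-30,"rx":0,"ry":0,"rz":0},{"x":0,"y":0,"z":-30,"rx":0,"ry":0,"rz":0},{"x":0,"y":0,"z":-20,"rx":0,"ry":0,"rz":0.122},{"x":0,"y":0,"z":0,"rx":0,"ry":0,"rz":0.122},{"x":0,"y":0,"z":0,"rx":0,"ry":0,"rz":0.122},{"x":0,"y":0,"z":0,"rx":0,"ry":0,"rz":0.122},{"x":0,"y":0,"z":0,"rx":0,"ry":0,"rz":0.122},{"x":0,"y":0,"z":0,"rx":0,"ry":0,"rz":0.122},{"x":0,"y":0,"z":0,"rx":0,"ry":0,"rz":0.122},{"x":0,"y":0,"z":0,"rx":0,"ry":0,"rz":0.122},{"x":0,"y":0,"z":0,"rx":0,"ry":0,"rz":0.122},{"x":0,"y":0,"z":0,"rx":0,"ry":0,"rz":0.122},{"x":0,"y":0,"z":0,"rx":0,"ry":0,"rz":0.117},{"x":0,"y":0,"z":0,"rx":0,"ry":0,"rz":0},{"x":0,"y":0,"z":0,"rx":0,"ry":0,"rz":0}]'
python3 -c "
from h import *
go(.4554,-.2876,.15,1.02)"
```

```text
time_s: 24.45
tcp_pos: [0.466, 0.2807, 0.0337]
eef_rot: [-3.141, -0.0, 2.353]
wrist_force: [-0.5, -0.2, -0.6]
width: 0.998
finger_force: 0.0
time_s: 25.87
tcp_pos: [0.4659, 0.2807, 0.1538]
eef_rot: [-3.142, 0.0, 1.019]
wrist_force: [0.5, 0.5, 0.1]
width: 1.001
finger_force: 0.0
go: rz -0.001 then xyz mm [-489.8  288.5    3.8]  (now [466. 281. 154.] yaw 1.019 q6 1.01 t 25.9)
```

```bash
python3 -m jog '[{"x":-18,"y":10,"z":0,"rx":0,"ry":0,"rz":0},{"x":-30,"y":18,"z":0,"rx":0,"ry":0,"rz":0},{"x":-30,"y":18,"z":0,"rx":0,"ry":0,"rz":0},{"x":-30,"y":18,"z":0,"rx":0,"ry":0,"rz":0},{"x":-30,"y":18,"z":0,"rx":0,"ry":0,"rz":0},{"x":-30,"y":18,"z":0,"rx":0,"ry":0,"rz":0},{"x":-30,"y":18,"z":0,"rx":0,"ry":0,"rz":0},{"x":-30,"y":18,"z":0,"rx":0,"ry":0,"rz":0},{"x":-30,"y":18,"z":0,"rx":0,"ry":0,"rz":0},{"x":-30,"y":18,"z":0,"rx":0,"ry":0,"rz":0},{"x":-30,"y":18,"z":0,"rx":0,"ry":0,"rz":0},{"x":-30,"y":18,"z":0,"rx":0,"ry":0,"rz":0},{"x":-30,"y":18,"z":0,"rx":0,"ry":0,"rz":0},{"x":-30,"y":18,"z":0,"rx":0,"ry":0,"rz":0},{"x":-30,"y":18,"z":0,"rx":0,"ry":0,"rz":0},{"x":-30,"y":18,"z":0,"rx":0,"ry":0,"rz":0},{"x":-22,"y":9,"z":0,"rx":0,"ry":0,"rz":0},{"x":0,"y":0,"z":0,"rx":0,"ry":0,"rz":0},{"x":0,"y":0,"z":0,"rx":0,"ry":0,"rz":0},{"x":0,"y":0,"z":0,"rx":0,"ry":0,"rz":0}]'
python3 - <<'E'
from h import *
cv2.imwrite("pics/w7.png",cv2.cvtColor(get_image("wrist"),cv2.COLOR_RGB2BGR))
go(.4554,-.2876,.02,1.02)
E
```

```text
time_s: 27.53
tcp_pos: [0.4533, -0.2873, 0.1537]
eef_rot: [-3.141, -0.0, 1.018]
wrist_force: [-0.2, -0.0, 0.8]
width: 0.999
finger_force: 0.0
go: rz -0.002 then xyz mm [  0.5   2.  133.8]  (now [ 453. -287.  154.] yaw 1.018 q6 -0.10 t 27.6)
```

View pics/w7.png

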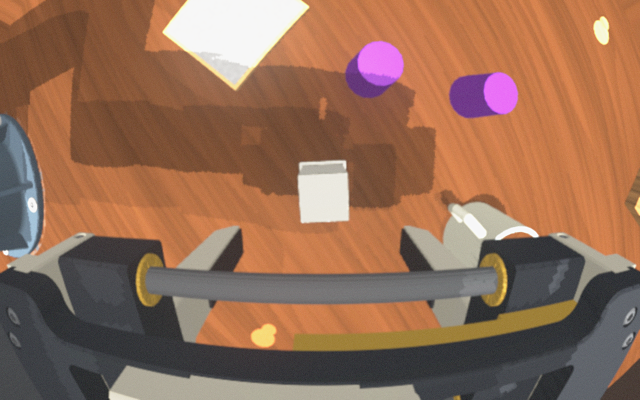

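The small tub's top has corners (299,175), (346,173), (349,220) and (301,223). The mug handle tip is at (447,198) on the right, so I'll check finger clearance to it.

Run:
```python
from h import *
c=[wray(p,.065) for p in [(299,175),(346,173),(349,220),(301,223)]]
m=np.mean(c,axis=0);print(m,[round(float(np.arctan2(*(c[(i+1)%4]-c[i])[::-1])),3) for i in range(4)])
print("handle",wray((450,200),.07),ray("top",(431,231),.06))
h=ray("top",(431,231),.06)-m; yw=1.02;print("handle in tool xy",np.cos(yw)*h[0]+np.sin(yw)*h[1],np.sin(yw)*h[0]-np.cos(yw)*h[1])
go(*m,.02,1.02)
```

```text
[ 0.45600925 -0.28602152] [-0.509, -2.041, 2.654, 1.042]
handle [ 0.5514025  -0.34527966] [ 0.55752909 -0.37106884]
handle in tool xy -0.019337475254759526 0.1310167387495465
go: rz -0.002 then xyz mm [  2.2   1.7 133.8]  (now [ 453. -287.  154.] yaw 1.018 q6 -0.10 t 27.6)
```

```bash
python3 -m jog '[{"x":2,"y":1.7,"z":22,"rx":0,"ry":0,"rz":-0.05},{"x":0,"y":0,"z":28,"rx":0,"ry":0,"rz":0},{"x":0,"y":0,"z":28,"rx":0,"ry":0,"rz":0},{"x":0,"y":0,"z":28,"rx":0,"ry":0,"rz":0},{"x":0,"y":0,"z":21,"rx":0,"ry":0,"rz":0},{"x":0,"y":0,"z":4,"rx":0,"ry":0,"rz":0},{"x":0,"y":0,"z":0,"rx":0,"ry":0,"rz":0}]' &&
python3 -m jog '[{"x":0,"y":0,"z":0,"rx":0,"ry":0,"rz":0},{"x":0,"y":0,"z":0,"rx":0,"ry":0,"rz":0},{"x":0,"y":0,"z":0,"rx":0,"ry":0,"rz":0},{"x":0,"y":0,"z":0,"rx":0,"ry":0,"rz":0},{"x":0,"y":0,"z":0,"rx":0,"ry":0,"rz":0},{"x":0,"y":0,"z":0,"rx":0,"ry":0,"rz":0},{"x":0,"y":0,"z":0,"rx":0,"ry":0,"rz":0},{"x":0,"y":0,"z":0,"rx":0,"ry":0,"rz":0},{"x":0,"y":0,"z":0,"rx":0,"ry":0,"rz":0},{"x":0,"y":0,"z":0,"rx":0,"ry":0,"rz":0},{"x":0,"y":0,"z":0,"rx":0,"ry":0,"rz":0},{"x":0,"y":0,"z":0,"rx":0,"ry":0,"rz":0}]' 1 20 &&
python3 -m jog '[{"x":0,"y":0,"z":-10,"rx":0,"ry":0,"rz":0},{"x":0,"y":0,"z":-20,"rx":0,"ry":0,"rz":0},{"x":0,"y":0,"z":-30,"rx":0,"ry":0,"rz":0},{"x":0,"y":0,"z":-30,"rx":0,"ry":0,"rz":0},{"x":0,"y":0,"z":-20,"rx":0,"ry":0,"rz":0},{"x":0,"y":0,"z":0,"rx":0,"ry":0,"rz":0},{"x":0,"y":0,"z":0,"rx":0,"ry":0,"rz":0}]'
python3 -c "
from h import *
go(.4684,-.0839,.12)"
```

```text
time_s: 28.17
tcp_pos: [0.4556, -0.2859, 0.0221]
eef_rot: [-3.139, -0.0, 1.068]
wrist_force: [-0.1, -0.1, 0.5]
width: 0.999
finger_force: 0.0
time_s: 29.17
tcp_pos: [0.4559, -0.2872, 0.0228]
eef_rot: [-3.142, 0.0, 1.066]
wrist_force: [-0.2, -0.2, 1.6]
width: 0.452
finger_force: 20.0
time_s: 29.75
tcp_pos: [0.4562, -0.2874, 0.1339]
eef_rot: [3.139, 0.0, 1.066]
wrist_force: [-0.6, 0.1, -1.1]
width: 0.45
finger_force: 20.0
go: rz -0.000 then xyz mm [184.  -87.7  13.9]  (now [ 456. -287.  134.] yaw 1.066 q6 -0.14 t 29.8)
```

```bash
python3 -m jog '[{"x":16,"y":-8,"z":0,"rx":0,"ry":0,"rz":0},{"x":28,"y":-13,"z":0,"rx":0,"ry":0,"rz":0},{"x":28,"y":-13,"z":0,"rx":0,"ry":0,"rz":0},{"x":28,"y":-13,"z":0,"rx":0,"ry":0,"rz":0},{"x":28,"y":-13,"z":0,"rx":0,"ry":0,"rz":0},{"x":28,"y":-13,"z":0,"rx":0,"ry":0,"rz":0},{"x":28,"y":-14,"z":0,"rx":0,"ry":0,"rz":0},{"x":0,"y":0,"z":10,"rx":0,"ry":0,"rz":0},{"x":0,"y":0,"z":0,"rx":0,"ry":0,"rz":0},{"x":0,"y":0,"z":0,"rx":0,"ry":0,"rz":0}]'
python3 - <<'E'
from h import *
print(np.mean([wray(p,.009) for p in [(0,0)]],axis=0)*0)
cv2.imwrite("pics/w8.png",cv2.cvtColor(get_image("wrist"),cv2.COLOR_RGB2BGR))
go(.4684,-.0839,.0318)
E
```

```text
time_s: 30.58
tcp_pos: [0.4681, -0.0841, 0.1217]
eef_rot: [-3.139, 0.001, 1.066]
wrist_force: [0.1, -0.2, -0.3]
width: 0.45
finger_force: 20.0
[0. 0.]
go: rz -0.000 then xyz mm [ 0.6 -0.4 90.4]  (now [468. -85. 122.] yaw 1.065 q6 0.23 t 30.6)
```

View pics/w8.png

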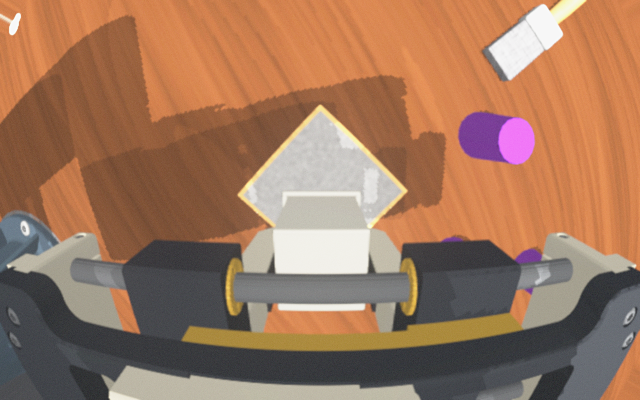

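The board appears as a diamond with left and right corners at (239,194) and (406,190), and the tub is centred over it. I'll check the midpoint while lowering.

```bash
python3 -c "
from h import *
print((wray((239,194),.009)+wray((406,190),.009))/2)"
python3 -m jog '[{"x":0.3,"y":0,"z":20,"rx":0,"ry":0,"rz":0},{"x":0,"y":0,"z":25,"rx":0,"ry":0,"rz":0},{"x":0,"y":0,"z":18,"rx":0,"ry":0,"rz":0},{"x":0,"y":0,"z":12,"rx":0,"ry":0,"rz":0},{"x":0,"y":0,"z":6,"rx":0,"ry":0,"rz":0},{"x":0,"y":0,"z":3,"rx":0,"ry":0,"rz":0},{"x":0,"y":0,"z":1,"rx":0,"ry":0,"rz":0},{"x":0,"y":0,"z":1,"rx":0,"ry":0,"rz":0},{"x":0,"y":0,"z":0,"rx":0,"ry":0,"rz":0},{"x":0,"y":0,"z":0,"rx":0,"ry":0,"rz":0}]'
```

```text
[ 0.46981831 -0.08309708]
time_s: 31.47
tcp_pos: [0.4693, -0.084, 0.0374]
eef_rot: [3.141, -0.0, 1.066]
wrist_force: [-0.7, -0.1, -0.2]
width: 0.451
finger_force: 20.0
```

```bash
python3 -m jog '[{"x":0,"y":0,"z":2,"rx":0,"ry":0,"rz":0},{"x":0,"y":0,"z":2,"rx":0,"ry":0,"rz":0},{"x":0,"y":0,"z":1,"rx":0,"ry":0,"rz":0},{"x":0,"y":0,"z":0,"rx":0,"ry":0,"rz":0},{"x":0,"y":0,"z":0,"rx":0,"ry":0,"rz":0}]'
python3 -m jog '[{"x":0,"y":0,"z":1,"rx":0,"ry":0,"rz":0},{"x":0,"y":0,"z":0,"rx":0,"ry":0,"rz":0},{"x":0,"y":0,"z":0,"rx":0,"ry":0,"rz":0}]'
python3 -m jog '[{"x":0,"y":0,"z":0.8,"rx":0,"ry":0,"rz":0},{"x":0,"y":0,"z":0,"rx":0,"ry":0,"rz":0},{"x":0,"y":0,"z":0,"rx":0,"ry":0,"rz":0}]'
```

```text
time_s: 31.88
tcp_pos: [0.4689, -0.0838, 0.0318]
eef_rot: [-3.142, 0.0, 1.066]
wrist_force: [-0.1, 0.1, 2.2]
width: 0.448
finger_force: 20.0
time_s: 32.13
tcp_pos: [0.4689, -0.0838, 0.0317]
eef_rot: [-3.142, 0.0, 1.066]
wrist_force: [-6.0, 1.7, 18.9]
width: 0.451
finger_force: 20.0
time_s: 32.38
tcp_pos: [0.469, -0.0837, 0.0314]
eef_rot: [3.141, -0.0, 1.066]
wrist_force: [-8.7, 2.5, 27.1]
width: 0.45
finger_force: 20.0
```

```bash
python3 -m jog '[{"x":0,"y":0,"z":0,"rx":0,"ry":0,"rz":0},{"x":0,"y":0,"z":0,"rx":0,"ry":0,"rz":0},{"x":0,"y":0,"z":0,"rx":0,"ry":0,"rz":0},{"x":0,"y":0,"z":0,"rx":0,"ry":0,"rz":0},{"x":0,"y":0,"z":0,"rx":0,"ry":0,"rz":0},{"x":0,"y":0,"z":0,"rx":0,"ry":0,"rz":0},{"x":0,"y":0,"z":0,"rx":0,"ry":0,"rz":0},{"x":0,"y":0,"z":0,"rx":0,"ry":0,"rz":0}]' -1 && python3 -m jog '[{"x":0,"y":0,"z":-15,"rx":0,"ry":0,"rz":0},{"x":0,"y":0,"z":-25,"rx":0,"ry":0,"rz":0},{"x":0,"y":0,"z":-30,"rx":0,"ry":0,"rz":0},{"x":0,"y":0,"z":-30,"rx":0,"ry":0,"rz":0},{"x":0,"y":0,"z":-25,"rx":0,"ry":0,"rz":0},{"x":0,"y":0,"z":0,"rx":0,"ry":0,"rz":0},{"x":0,"y":0,"z":0,"rx":0,"ry":0,"rz":0}]'
python3 -c "
from h import *
go(.631,.184,.155)"
```

```text
time_s: 33.05
tcp_pos: [0.4689, -0.0838, 0.03]
eef_rot: [-3.142, 0.0, 1.066]
wrist_force: [-0.1, -0.4, 0.1]
width: 0.971
finger_force: 0.0
time_s: 33.63
tcp_pos: [0.4694, -0.0839, 0.1559]
eef_rot: [3.139, -0.001, 1.066]
wrist_force: [-0.5, -0.2, 0.2]
width: 1.002
finger_force: 0.0
go: rz -0.000 then xyz mm [312.7  11.8   0.9]  (now [469. -84. 156.] yaw 1.066 q6 0.23 t 33.6)
```

```bash
python3 -m jog '[{"x":18,"y":1,"z":0,"rx":0,"ry":0,"rz":0},{"x":34,"y":1.3,"z":0,"rx":0,"ry":0,"rz":0},{"x":34,"y":1.3,"z":0,"rx":0,"ry":0,"rz":0},{"x":34,"y":1.3,"z":0,"rx":0,"ry":0,"rz":0},{"x":34,"y":1.3,"z":0,"rx":0,"ry":0,"rz":0},{"x":34,"y":1.3,"z":0,"rx":0,"ry":0,"rz":0},{"x":34,"y":1.3,"z":0,"rx":0,"ry":0,"rz":0},{"x":34,"y":1.3,"z":0,"rx":0,"ry":0,"rz":0},{"x":34,"y":1.3,"z":0,"rx":0,"ry":0,"rz":0},{"x":22,"y":0.5,"z":0,"rx":0,"ry":0,"rz":0},{"x":0,"y":0,"z":0,"rx":0,"ry":0,"rz":0},{"x":0,"y":0,"z":0,"rx":0,"ry":0,"rz":0},{"x":0,"y":0,"z":0,"rx":0,"ry":0,"rz":0}]'
python3 - <<'E'
from h import *
cv2.imwrite("pics/w9.png",cv2.cvtColor(get_image("wrist"),cv2.COLOR_RGB2BGR))
go(.631,.184,.026)
E
```

```text
time_s: 34.72
tcp_pos: [0.6294, 0.1828, 0.1535]
eef_rot: [-3.14, 0.002, 1.066]
wrist_force: [-0.4, 0.5, -0.1]
width: 1.003
finger_force: 0.0
go: rz -0.000 then xyz mm [  2.    0.5 128. ]  (now [630. 183. 154.] yaw 1.065 q6 0.72 t 34.8)
```

View pics/w9.png

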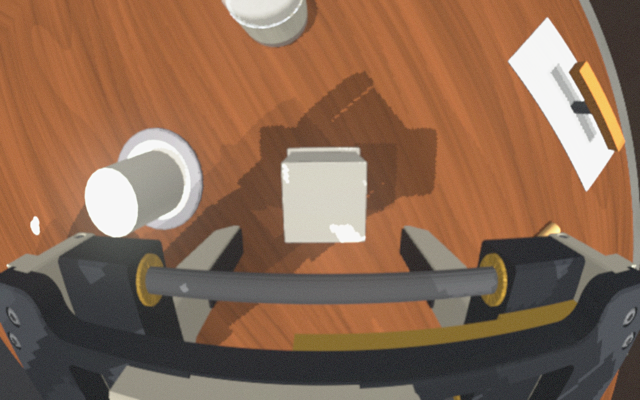

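Tub_l has corners (282,162), (366,160), (366,242) and (284,243), so it is parallel and centred. The pot nest stands on the lid.

```bash
python3 -c "
from h import *
m=np.mean([wray(p,.085) for p in [(282,162),(366,160),(366,242),(284,243)]],axis=0);print(m);go(*m,.026)"
```

```text
[0.63283082 0.1841737 ]
go: rz -0.000 then xyz mm [  3.    2.1 128. ]  (now [630. 183. 154.] yaw 1.065 q6 0.72 t 34.8)
```

```bash
python3 -m jog '[{"x":2.8,"y":1.5,"z":22,"rx":0,"ry":0,"rz":0},{"x":0,"y":0,"z":28,"rx":0,"ry":0,"rz":0},{"x":0,"y":0,"z":28,"rx":0,"ry":0,"rz":0},{"x":0,"y":0,"z":28,"rx":0,"ry":0,"rz":0},{"x":0,"y":0,"z":18,"rx":0,"ry":0,"rz":0},{"x":0,"y":0,"z":3,"rx":0,"ry":0,"rz":0},{"x":0,"y":0,"z":0,"rx":0,"ry":0,"rz":0}]' &&
python3 -m jog '[{"x":0,"y":0,"z":0,"rx":0,"ry":0,"rz":0},{"x":0,"y":0,"z":0,"rx":0,"ry":0,"rz":0},{"x":0,"y":0,"z":0,"rx":0,"ry":0,"rz":0},{"x":0,"y":0,"z":0,"rx":0,"ry":0,"rz":0},{"x":0,"y":0,"z":0,"rx":0,"ry":0,"rz":0},{"x":0,"y":0,"z":0,"rx":0,"ry":0,"rz":0},{"x":0,"y":0,"z":0,"rx":0,"ry":0,"rz":0},{"x":0,"y":0,"z":0,"rx":0,"ry":0,"rz":0},{"x":0,"y":0,"z":0,"rx":0,"ry":0,"rz":0}]' 1 20 &&
python3 -m jog '[{"x":0,"y":0,"z":-10,"rx":0,"ry":0,"rz":0},{"x":0,"y":0,"z":-20,"rx":0,"ry":0,"rz":0},{"x":0,"y":0,"z":-30,"rx":0,"ry":0,"rz":0},{"x":0,"y":0,"z":-30,"rx":0,"ry":0,"rz":0},{"x":0,"y":0,"z":-30,"rx":0,"ry":0,"rz":0},{"x":0,"y":0,"z":-15,"rx":0,"ry":0,"rz":0},{"x":0,"y":0,"z":0,"rx":0,"ry":0,"rz":0},{"x":0,"y":0,"z":0,"rx":0,"ry":0,"rz":0}]'
python3 -c "
from h import *
go(.469,-.0838,.16)"
```

```text
time_s: 35.35
tcp_pos: [0.6322, 0.1842, 0.0273]
eef_rot: [-3.14, 0.001, 1.065]
wrist_force: [-0.4, -0.8, -0.7]
width: 0.999
finger_force: 0.0
time_s: 36.1
tcp_pos: [0.6333, 0.1853, 0.0289]
eef_rot: [3.141, -0.001, 1.066]
wrist_force: [-1.7, 0.4, 5.6]
width: 0.715
finger_force: 20.0
time_s: 36.77
tcp_pos: [0.633, 0.1853, 0.1636]
eef_rot: [3.141, -0.001, 1.066]
wrist_force: [-0.3, 0.5, -1.3]
width: 0.709
finger_force: 20.0
go: rz -0.000 then xyz mm [-314.8  -13.3    3.6]  (now [633. 185. 164.] yaw 1.066 q6 0.72 t 36.8)
```

```bash
python3 -m jog '[{"x":-18,"y":-1,"z":0,"rx":0,"ry":0,"rz":0},{"x":-34,"y":-1.4,"z":0,"rx":0,"ry":0,"rz":0},{"x":-34,"y":-1.4,"z":0,"rx":0,"ry":0,"rz":0},{"x":-34,"y":-1.4,"z":0,"rx":0,"ry":0,"rz":0},{"x":-34,"y":-1.4,"z":0,"rx":0,"ry":0,"rz":0},{"x":-34,"y":-1.4,"z":0,"rx":0,"ry":0,"rz":0},{"x":-34,"y":-1.4,"z":0,"rx":0,"ry":0,"rz":0},{"x":-34,"y":-1.4,"z":0,"rx":0,"ry":0,"rz":0},{"x":-34,"y":-1.4,"z":0,"rx":0,"ry":0,"rz":0},{"x":-24,"y":-1.5,"z":0,"rx":0,"ry":0,"rz":0},{"x":0,"y":0,"z":0,"rx":0,"ry":0,"rz":0},{"x":0,"y":0,"z":0,"rx":0,"ry":0,"rz":0},{"x":0,"y":0,"z":0,"rx":0,"ry":0,"rz":0}]'
python3 -c "
from h import *
go(.469,-.0828,.0385)"
```

```text
time_s: 37.85
tcp_pos: [0.4689, -0.0826, 0.1623]
eef_rot: [-3.14, 0.0, 1.066]
wrist_force: [0.6, 0.5, -0.5]
width: 0.707
finger_force: 20.0
go: rz -0.000 then xyz mm [-1.000e-01  2.000e-01  1.238e+02]  (now [469. -83. 162.] yaw 1.066 q6 0.23 t 37.9)
```

```bash
python3 -m jog '[{"x":0,"y":0,"z":15,"rx":0,"ry":0,"rz":0},{"x":0,"y":0,"z":20,"rx":0,"ry":0,"rz":0},{"x":0,"y":0,"z":14,"rx":0,"ry":0,"rz":0},{"x":0,"y":0,"z":8,"rx":0,"ry":0,"rz":0},{"x":0,"y":0,"z":8,"rx":0,"ry":0,"rz":0},{"x":0,"y":0,"z":8,"rx":0,"ry":0,"rz":0}]' &&
python3 -m jog '[{"x":0,"y":0,"z":10,"rx":0,"ry":0,"rz":0},{"x":0,"y":0,"z":10,"rx":0,"ry":0,"rz":0},{"x":0,"y":0,"z":8,"rx":0,"ry":0,"rz":0},{"x":0,"y":0,"z":6,"rx":0,"ry":0,"rz":0},{"x":0,"y":0,"z":5,"rx":0,"ry":0,"rz":0},{"x":0,"y":0,"z":4,"rx":0,"ry":0,"rz":0},{"x":0,"y":0,"z":3,"rx":0,"ry":0,"rz":0},{"x":0,"y":0,"z":1,"rx":0,"ry":0,"rz":0},{"x":0,"y":0,"z":0,"rx":0,"ry":0,"rz":0},{"x":0,"y":0,"z":0,"rx":0,"ry":0,"rz":0}]'
```

```text
time_s: 38.35
tcp_pos: [0.4694, -0.0825, 0.0895]
eef_rot: [3.141, -0.0, 1.067]
wrist_force: [0.5, -0.1, -0.3]
width: 0.708
finger_force: 20.0
time_s: 39.18
tcp_pos: [0.4692, -0.083, 0.0432]
eef_rot: [3.141, -0.0, 1.066]
wrist_force: [0.5, -0.6, -1.5]
width: 0.708
finger_force: 20.0
```

```bash
python3 -m jog '[{"x":0,"y":0,"z":2,"rx":0,"ry":0,"rz":0},{"x":0,"y":0,"z":2,"rx":0,"ry":0,"rz":0},{"x":0,"y":0,"z":1,"rx":0,"ry":0,"rz":0},{"x":0,"y":0,"z":0,"rx":0,"ry":0,"rz":0},{"x":0,"y":0,"z":0,"rx":0,"ry":0,"rz":0}]'
python3 -m jog '[{"x":0,"y":0,"z":1,"rx":0,"ry":0,"rz":0},{"x":0,"y":0,"z":0,"rx":0,"ry":0,"rz":0},{"x":0,"y":0,"z":0,"rx":0,"ry":0,"rz":0}]'
```

```text
time_s: 39.6
tcp_pos: [0.469, -0.0829, 0.038]
eef_rot: [-3.142, 0.0, 1.066]
wrist_force: [-0.2, 0.1, -0.3]
width: 0.71
finger_force: 20.0
time_s: 39.85
tcp_pos: [0.4691, -0.0829, 0.0377]
eef_rot: [3.142, 0.0, 1.066]
wrist_force: [-3.9, 0.5, 12.2]
width: 0.707
finger_force: 20.0
```

Contact is at the expected height. Release, rise clear, and inspect.

```bash
python3 -m jog '[{"x":0,"y":0,"z":0,"rx":0,"ry":0,"rz":0},{"x":0,"y":0,"z":0,"rx":0,"ry":0,"rz":0},{"x":0,"y":0,"z":0,"rx":0,"ry":0,"rz":0},{"x":0,"y":0,"z":0,"rx":0,"ry":0,"rz":0},{"x":0,"y":0,"z":0,"rx":0,"ry":0,"rz":0},{"x":0,"y":0,"z":0,"rx":0,"ry":0,"rz":0},{"x":0,"y":0,"z":0,"rx":0,"ry":0,"rz":0}]' -1 && python3 -m jog '[{"x":0,"y":0,"z":-15,"rx":0,"ry":0,"rz":0},{"x":0,"y":0,"z":-25,"rx":0,"ry":0,"rz":0},{"x":0,"y":0,"z":-30,"rx":0,"ry":0,"rz":0},{"x":0,"y":0,"z":-30,"rx":0,"ry":0,"rz":0},{"x":-25,"y":0,"z":-30,"rx":0,"ry":0,"rz":0},{"x":-30,"y":0,"z":0,"rx":0,"ry":0,"rz":0},{"x":-30,"y":0,"z":0,"rx":0,"ry":0,"rz":0},{"x":-30,"y":0,"z":0,"rx":0,"ry":0,"rz":0},{"x":-30,"y":0,"z":0,"rx":0,"ry":0,"rz":0},{"x":0,"y":0,"z":0,"rx":0,"ry":0,"rz":0},{"x":0,"y":0,"z":0,"rx":0,"ry":0,"rz":0},{"x":0,"y":0,"z":0,"rx":0,"ry":0,"rz":0}]'
python3 - <<'E'
from h import *
w=cv2.cvtColor(get_image("wrist"),cv2.COLOR_RGB2BGR)[:240]
s=cv2.cvtColor(get_image("side"),cv2.COLOR_RGB2BGR)[110:290,180:420]
cv2.imwrite("pics/e.png",np.vstack([w[:110],cv2.resize(s,(640,480),interpolation=cv2.INTER_CUBIC)]))
cv2.imwrite("pics/w10.png",w)
E
```

```text
time_s: 40.43
tcp_pos: [0.469, -0.083, 0.037]
eef_rot: [-3.142, 0.0, 1.066]
wrist_force: [0.5, -0.2, 0.3]
width: 0.998
finger_force: 0.0
time_s: 41.43
tcp_pos: [0.399, -0.2095, 0.167]
eef_rot: [-3.141, -0.0, 1.065]
wrist_force: [0.3, -0.1, -0.8]
width: 1.002
finger_force: 0.0
```

View pics/e.png

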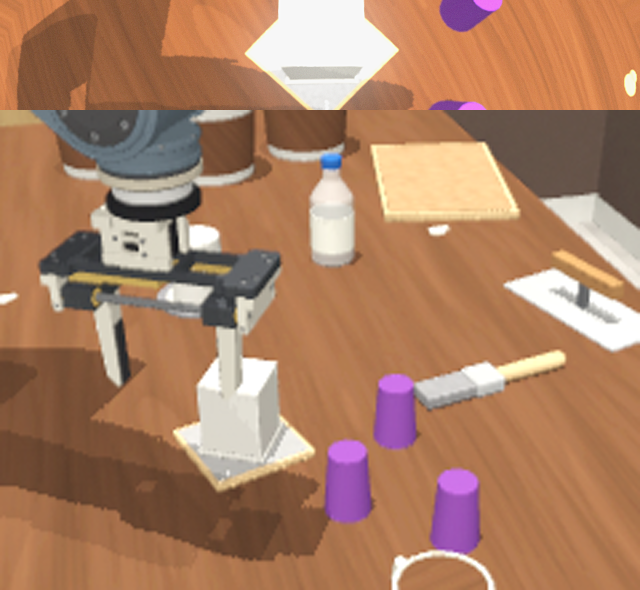

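View pics/w10.png

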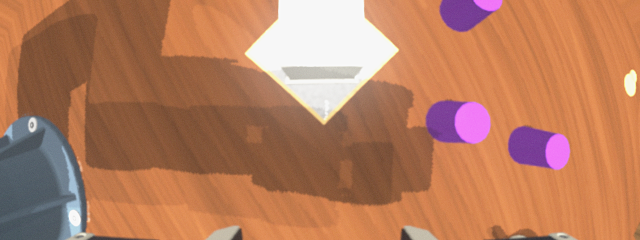

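The large tub stands flat on the board with its lip down. Every piece touched down at its expected height, the pot nest was seen upright on the lid, and the bystanders look untouched.

```bash
python3 -c "
from plant import *
print(close_job())"
```

```text
the job is handed in; nothing more can be done
None
```

I nested the three round pots on the lid and the two square tubs on the board, all still upside down and each lowered until contact, then handed the job in at about 41 s; the hand-in returned no verdict.

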